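Load the lopsided lever arm on the grinding rest

TASK

Put the welded lever arm, the bar with a single heavy round boss at one end, on the grinding rest: boss on the middle of the round pad, bar lying down in the fork between its two prongs. The arm is lopsided, so lift it by its bar at the balance point and keep it level all the way. Lower it onto the rest rather than dropping it, let go, and leave the other two bars lying where they are.

Things in the scene. Friction and masses are not known exactly. Their poses are not given: they have to be found in the camera images.
- lever_arm: Steel lever arm, about 0.6 kg: flat bar 180 long, 8 wide, 28 mm high, standing on edge, one round boss welded to one end, flush underneath. Origin: underside of the bar, mid-length. x along the bar away from the boss, plain end at x = +90 mm; z up. It balances on the bar at x = -54 mm, 36 mm from the boss's rim. Boss points to the robot within 16 degrees; lies in any of three places among the others.
- boss_foot (a point): Centre of the underside of the lever arm's boss, at x = -110 mm on the arm. The boss is solid, 40 mm in diameter and 36 mm high, with a dark bore in its top.
- rest: Grinding rest, grey steel, fixed: base 290 x 90 x 12 mm (middle at x = -25 mm) with a round pad at x = -110 mm and a fork at x = +60 mm, open space between. Origin on the bench, x from pad to fork, z up; the pad is towards the robot within 23 degrees. With the lever arm loaded exactly, the arm's origin is at (0, 0, 42 mm) here, axes parallel.
- rest_pad (a point): Centre of the top of the rest's round pad: 70 mm diameter, top 42 mm above the bench.
- rest_fork (a point): Centre of the fork's floor, also 42 mm above the bench, 24 mm long in x; two prongs rise 22 mm above it, each 10 mm thick, with a 30 mm gap between them in y.
- tie_link: Bystander, same steel bar but with two equal, smaller bosses (30 mm diameter, 32 mm high), one at each end, centres 200 mm apart. Origin: middle of its underside, x along the bar.
- flat_bar: Bystander, plain flat steel bar 200 x 25 x 8 mm lying flat. Origin: middle of its underside, x along it.
Mind the look-alikes: they are no part of the job. Leave any brown, orange or pink look-alike of the lever_arm alone.

How it is judged (in metres and radians):
On the way, in this order (a step that is already met when the one before it is completed fails the run):
1. the lever arm is held clear of the bench (50 mm or more), level within 10 degrees, gripped within 25 mm of its balance point (height (world z) of lever_arm above 0.05 m and angle between lever_arm's own z axis and vertical below 0.175 rad and x of the grasp point in the frame of lever_arm between -0.079 and -0.029 m and contact force between the fingers and lever_arm above 1 N), for 0.2 s.
2. it has been lowered into place on the rest (within 8 mm of its seated height) while still in the fingers (horizontal distance between boss_foot and rest_pad below 0.018 m and angle between the x axis of lever_arm and the x axis of rest, either way round below 0.175 rad and z of lever_arm in the frame of rest between 0.036 and 0.05 m and contact force between the fingers and lever_arm above 0.5 N), for 0.05 s.
At the end, for the whole second after the job is handed in: The lever arm rests on the grinding rest: boss centre within 18 mm of the pad's centre, bar along the rest within 10 degrees and down on the fork's floor between the prongs (height within 8 mm, level within about 6 degrees), at rest and released (horizontal distance between boss_foot and rest_pad below 0.018 m and angle between the x axis of lever_arm and the x axis of rest, either way round below 0.175 rad and z of lever_arm in the frame of rest between 0.036 and 0.05 m and angle between lever_arm's own z axis and vertical below 0.1 rad and linear speed of lever_arm below 0.02 m/s and angular speed of lever_arm below 0.1 rad/s and contact force between the fingers and lever_arm below 0.1 N and contact force between lever_arm and rest above 1 N); the robot touches nothing.
It fails at once if the lever arm is tilted more than 17 degrees (angle between lever_arm's own z axis and vertical above 0.3 rad).
It fails at once if the tie link is moved more than 20 mm (distance of tie_link from where it was at the start of the episode above 0.02 m).
It fails at once if the flat bar is moved more than 20 mm (distance of flat_bar from where it was at the start of the episode above 0.02 m).
It also fails if it takes over 48 s, if anything falls off the work surface, if the arm or the gripper's body presses on something with over 40 N, if the wrist force passes 120 N, or if a joint passes its speed limit or range.

ROBOT

A 6-joint arm with a two-finger parallel gripper is mounted at the origin on the work surface. World frame = base frame: x ahead of the robot, y to its left, z up, the work surface at z = 0. Lengths are in mm, angles in rad, forces in N, time in s.
With the tool pointing down it reaches from about 325 to 850 mm from the base axis. Payload 15.5 kg.
Tool frame: the origin (TCP) lies on the centre line of the jaws, within the pads' length; the fingertips stand ctrl.tip_extent ahead of it and the grasp point (between the pads) lies 6 mm ahead of it (ctrl.tip_extent is the distance from the TCP to the fingertips, in mm); x points along the fingers, y is the direction in which the jaws open and shut, and the axes are right-handed (so a half turn about x gives the same grasp; the last joint's range is limited). The gripper opens to 91 mm and grips with 3 to 60 N. Pads are 32 mm wide; open, the fingers measure 118 mm over their backs; the gripper's body (76 mm by 178 mm) begins 60 mm behind the grasp point.
Start: joints at [-1.208, 0.494, 1.345, -0, 1.302, -0.096], TCP at [276.797, -560.366, 238.915] pointing down, gripper open.
Joint ranges: [-2.91, 2.91], [-0.82, 2.16], [0.22, 2.67], [-1.22, 4.37], [0.12, 2.79], [-3.08, 3.08]. Speed limits (rad/s): [1.89, 1.89, 2.57, 3.01, 3.01, 3.01].

INTERFACE

Orientations are given as [roll, pitch, yaw] about the fixed x, y, z axes, in that order (R = Rz(yaw) Ry(pitch) Rx(roll)).
In Python, from cell import ctrl gives the robot as it stands.
- The arm moves only by the tool carry_out, never from a script. Its argument "moves" is a list of rows, each an object of numbers: "wx", "wy", "wz": the turn, a rotation vector about the tool's x, y, z in degrees; "x", "y", "z": the shift along the tool's x, y, z in m; "claw": the finger opening in m, from 0 to 0.0912. In form: [{"wx": .., "wy": .., "wz": .., "x": .., "y": .., "z": .., "claw": ..}, ...]. A call has 1 to 8 rows; each row is the pose to reach, as a shift and turn from the pose measured when the call began, along the tool's axes at that moment; what a row does not reach only later rows make up. A row lasts 1/12 s, in which the tool goes at most 41.7 mm and 7.16 degrees, less where a joint would pass 70% of its speed; a pose out of reach is approached as far as the arm can. A call with a gripper value outside its range is refused whole. The fingers move at their own pace and stop on an object; "force" is the grip in N (left out, the last holds). Time passes only in rows, so rows that repeat a pose let the fingers close. It gives the time, the measured TCP pose, the force and the opening at its end, in the units of the state.
- ctrl.read_state(): the state, without advancing time (a new reading comes with each control period).
- ctrl.capture(name): name is "side" or "top" or "wrist"; returns (picture, depth): 400x640x3 uint8, red, green, blue; 400x640 float32, mm along the optical axis (not along the pixel's ray), 0 where there is no reading.
- ctrl.calibration(name): a dict with "fx", "fy", "cx", "cy" (pixels), "R" (3x3) and "t" (3): a world point X has camera coordinates R X + t. Camera axes: x right, y down, z forward; pixel columns grow to the right and rows downward; lengths in mm; the calibration is good to about 2 mm. A picture is of the moment at which its call begins: read the wrist's pose just before it. calibration takes no time and is no camera call; for the wrist camera it gives the pose at the moment of the call.
- ctrl.finish_job(): hands the job in, once; it reports no verdict.
The state is a dict: "time": time; "joints": joint angles; "qvel": joint speeds; "joint_torque": joint torques, N m; "tcp_pos": TCP position; "tool_rot": TCP orientation; "wrist_force": force on the tool from outside, world axes, zero at the start; "ft_torque": the same for the moment, N m; "finger_gap": finger opening in mm.
Only numpy, scipy, OpenCV 4.12 (cv2) and the standard library are available. Lean on these libraries where they do the work, as an engineer would, in place of code of your own. Each camera call takes 0.05 s, during which the arm holds its last target.

## Working session

There is one attempt and no reset: what is moved stays moved. The work goes in short steps, Python scripts to look and compute and a tool call to move; the robot and the scene stay as the last step left them, time stands still between calls to the robot, and variables do not carry over. Pictures are saved under pics/ and viewed, and the job is handed in when it is done.

Besides the shell and the picture viewer there is one more tool, called after "Emit:" as name([rows], argument=value, ...), one row to a line, values as JSON. carry_out: Moves the arm, as the interface text tells. Its arguments: {"type":"object","properties":{"moves":{"type":"array"},"force":{"type":"number"}},"required":["moves"]}

```bash
ls; mkdir -p pics; python3 - <<'E'
from cell import ctrl
import cv2,numpy as np
print(ctrl.read_state()); print(ctrl.tip_extent)
for n in ("top","side"):
    p,d=ctrl.capture(n); cv2.imwrite(f"pics/{n}1.png",cv2.cvtColor(p,cv2.COLOR_RGB2BGR)); np.savez(f"{n}1.npz",p=p,d=d)
    print(n,ctrl.calibration(n))
E
```

```text
pics
{'time': 0.0, 'joints': array([-1.20751437e+00,  4.94160390e-01,  1.34613785e+00, -5.86895371e-06,
        1.30249927e+00, -9.55014504e-02]), 'qvel': array([ 8.07702170e-05,  2.86491071e-04,  6.70867585e-04, -1.95229433e-03,
        1.72334179e-04,  5.80225096e-04]), 'joint_torque': array([-2.41704227e-03, -8.78807831e+01, -3.81841528e+01,  7.07259891e-02,
        5.33748942e-02, -1.32887653e-04]), 'tcp_pos': array([ 276.66014042, -560.03759279,  238.3501453 ]), 'tool_rot': array([-1.66160256,  1.56959146,  1.93877506]), 'wrist_force': array([ 0.01004669, -0.17371512,  0.25777617]), 'ft_torque': array([ 0.01540615,  0.01456923, -0.03229315]), 'finger_gap': 90.85507785514284}
25.0
top {'fx': 407.1880154702015, 'fy': 407.1880154702015, 'cx': 321.68290091968015, 'cy': 193.82301436096412, 'R': array([[ 0.02833124, -0.99958552,  0.00511175],
       [-0.99927625, -0.02845159, -0.02524853],
       [ 0.0253835 , -0.00439272, -0.99966814]]), 't': array([ -72.62273607,  447.87419755, 1069.30956037])}
side {'fx': 399.64432166975104, 'fy': 399.64432166975104, 'cx': 313.4008326780398, 'cy': 193.45399411986548, 'R': array([[-0.99097033, -0.13400264,  0.00459267],
       [-0.09808203,  0.70112623, -0.70625911],
       [ 0.09142054, -0.70033229, -0.70793854]]), 't': array([ 441.38470699,  154.28033612, 1216.76480994])}
```

View pics/top1.png

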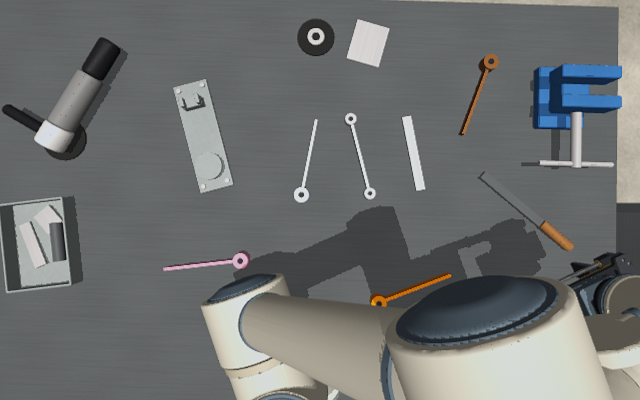

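View pics/side1.png

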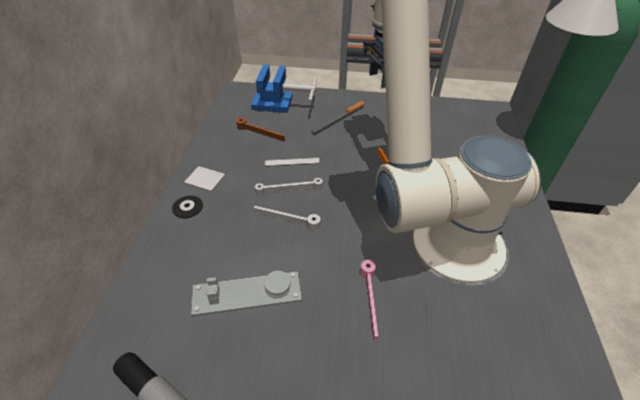

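The top view shows the lever arm with its boss at (301,194) and plain end at (316,120). The tie link runs (350,118)–(370,193) and the flat bar is at (413,153). The rest has its pad at (210,166) and its fork at (193,98).

```bash
cat > h.py <<'E'
import numpy as np,cv2
from cell import ctrl
def ray(cal,u,v,z):
    R=np.array(cal["R"]);t=np.array(cal["t"])
    d=R.T@np.array([(u-cal["cx"])/cal["fx"],(v-cal["cy"])/cal["fy"],1.0]); c=-R.T@t
    return c+d*(z-c[2])/d[2]
def proj(cal,X):
    c=np.array(cal["R"])@np.array(X,float)+np.array(cal["t"])
    return np.array([cal["fx"]*c[0]/c[2]+cal["cx"],cal["fy"]*c[1]/c[2]+cal["cy"]])
E
python3 - <<'E'
from h import *
f=np.load("top1.npz");p=f["p"];d=f["d"]
b=cv2.cvtColor(p,cv2.COLOR_RGB2BGR)
L=b[105:215,280:440];R=b[70:205,160:245]
cv2.imwrite("pics/cropL.png",cv2.resize(L,None,fx=5,fy=5,interpolation=cv2.INTER_CUBIC))
cv2.imwrite("pics/cropR.png",cv2.resize(R,None,fx=4.4,fy=4.4,interpolation=cv2.INTER_CUBIC))
cal=ctrl.calibration("top")
g=cv2.cvtColor(p,cv2.COLOR_RGB2GRAY)
m=np.zeros_like(g);m[105:215,280:440]=(g[105:215,280:440]>150)*255
n,l,s,c=cv2.connectedComponentsWithStats(m)
print(s,c)
s_=ctrl.calibration("side")
for n in ((301,194),(316,120)):
    X=ray(cal,*n,36);print(X,proj(s_,X))
# depth-based height
def h(u,v):
    R=np.array(cal["R"]);t=np.array(cal["t"]);z=d[v,u]
    return R.T@(np.array([(u-cal["cx"])/cal["fx"]*z,(v-cal["cy"])/cal["fy"]*z,z])-t)
for q in [(210,166),(297,192),(305,198),(250,160),(193,130),(304,165)]: print(q,h(*q))
E
```

```text
[[     0      0    640    400 254534]
 [   345    113     31     86    384]
 [   402    116     23     75    699]
 [   294    119     24     84    383]] [[319.20257412 199.73662851]
 [359.93229167 155.86458333]
 [413.23032904 152.90701001]
 [305.5613577  171.02610966]]
[447.02566677  -6.71181613  36.        ] [313.22643768 219.40145518]
[638.86976433 -39.70493188  36.        ] [255.14141384 205.45285078]
(210, 166) [511.90901782 227.79755028  39.97112372]
(297, 192) [451.88773937   3.74303917  35.17970498]
(305, 198) [437.07423421 -17.22848986  34.86628556]
(250, 160) [534.49626283 133.30751487  -1.17887626]
(193, 130) [608.98465752 285.39074263   5.72410958]
(304, 165) [525.35660552 -10.66142744  -1.66594755]
```

View pics/cropL.png

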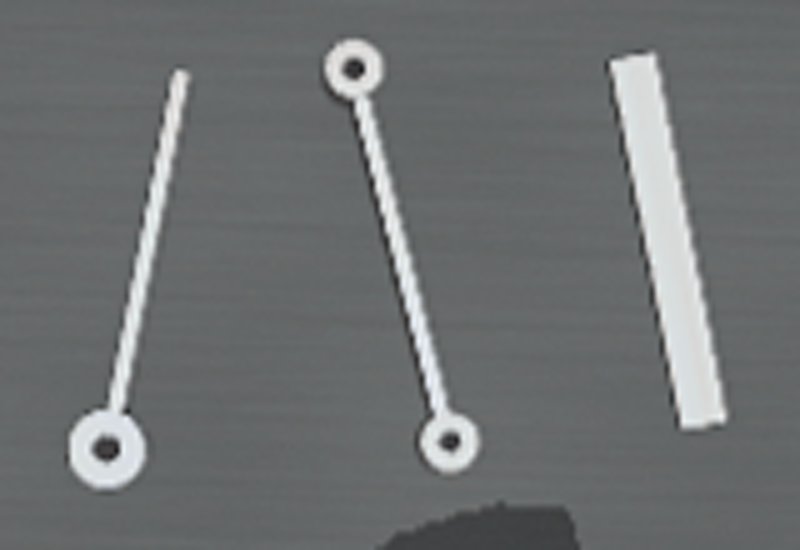

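View pics/cropR.png

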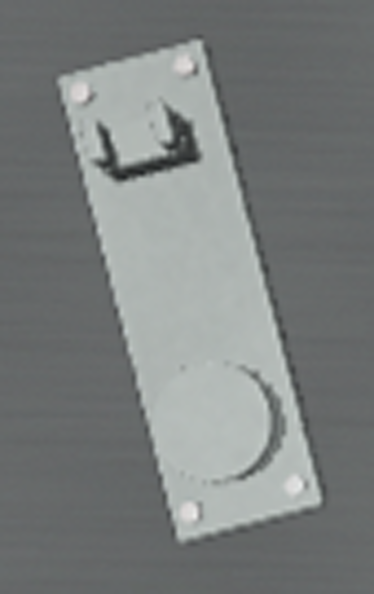

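```bash
cat > meas.py <<'E'
from h import *
def lever(cal,p,roi,thr=150):
    x0,y0,x1,y1=roi
    g=cv2.cvtColor(p,cv2.COLOR_RGB2GRAY);m=np.zeros_like(g);m[y0:y1,x0:x1]=(g[y0:y1,x0:x1]>thr)*255
    return m
E
python3 - <<'E'
from h import *
f=np.load("top1.npz");p=f["p"]
cal=ctrl.calibration("top");sc=ctrl.calibration("side")
g=cv2.cvtColor(p,cv2.COLOR_RGB2GRAY)
# lever: boss contour + bar line
m=np.zeros_like(g);m[105:215,285:330]=(g[105:215,285:330]>140)*255
cn=max(cv2.findContours(m,cv2.RETR_EXTERNAL,cv2.CHAIN_APPROX_NONE)[0],key=cv2.contourArea)[:,0]
boss=cn[cn[:,1]>188];(bc,br)=cv2.minEnclosingCircle(boss);el=cv2.fitEllipse(boss)
print("boss",bc,br,el)
ys,xs=np.nonzero(m[118:182]);ys+=118
pts=np.array([ray(cal,x,y,28)[:2] for x,y in zip(xs,ys)])
vx,vy,x0,y0=cv2.fitLine(pts.astype(np.float32),cv2.DIST_HUBER,0,.01,.01).ravel()
if vx<0:vx,vy=-vx,-vy
B=ray(cal,*el[0],36);print("B",B,"dir",np.degrees(np.arctan2(vy,vx)))
s=(pts-[x0,y0])@[vx,vy];end=np.array([x0,y0])+s.max()*np.array([vx,vy]);print("end",end,"bosstoend",np.hypot(*(end-B[:2])))
v=end-B[:2];print("dir2",np.degrees(np.arctan2(v[1],v[0])))
u=v/np.hypot(*v);print("balance pt",B[:2]+56*u,"fork-mid",B[:2]+110*u)
# rest
corn=[(160+(a+.5)/4.4-.5,70+(b+.5)/4.4-.5) for a,b in((58,78),(203,38),(325,500),(180,543))]
C=np.array([ray(cal,*q,12)[:2] for q in corn]);print("rest corners",C,[np.hypot(*(C[i]-C[(i+1)%4])) for i in range(4)])
c=C.mean(0);ax=(C[0]+C[1]-C[2]-C[3]);print("rest dir",np.degrees(np.arctan2(ax[1],ax[0])));ax/=np.hypot(*ax)
P=ray(cal,160+(213.5)/4.4-.5,70+421.5/4.4-.5,42);print("pad",P,"from base",c+ax*(-85),"origin",c+25*ax)
# side
for n,X in (("boss",B),("end",[*end,28]),("pad",P),("padbase",[*(c-85*ax),42])):print(n,proj(sc,X))
s=np.load("side1.npz")["p"];b=cv2.cvtColor(s,cv2.COLOR_RGB2BGR)
cv2.imwrite("pics/sideL.png",cv2.resize(b[195:235,245:330],None,fx=8,fy=8,interpolation=cv2.INTER_CUBIC))
cv2.imwrite("pics/sideR.png",cv2.resize(b[262:322,185:305],None,fx=6,fy=6,interpolation=cv2.INTER_CUBIC))
E
```

```text
boss (300.5810852050781, 194.5270233154297) 7.854806423187256 ((300.88299560546875, 194.3138885498047), (14.463563919067383, 15.677972793579102), 173.7159881591797)
B [446.21192255  -6.43568193  36.        ] dir -9.451863
end [643.22586465 -38.9755571 ] bosstoend 199.6830910710882
dir2 -9.37860718450278
balance pt [501.46337473 -15.56130694] fork-mid [554.74156076 -24.36101677]
rest corners [[719.27556503 340.69095466]
 [746.01868273 254.78670025]
 [470.75422888 172.30831989]
 [442.65751104 257.70021526]] [np.float64(89.97074674313913), np.float64(287.355533750431), np.float64(89.89550238380333), np.float64(288.79925660556006)]
rest dir 16.690135119727195
pad [513.39037104 232.34723692  42.        ] from base [513.25738059 231.95992127] origin [618.62329584 263.55143759]
boss [313.47505673 219.49543895]
end [254.00698488 207.18703828]
pad [276.72399356 281.93303214]
padbase [276.80137418 281.81521883]
```

View pics/sideL.png

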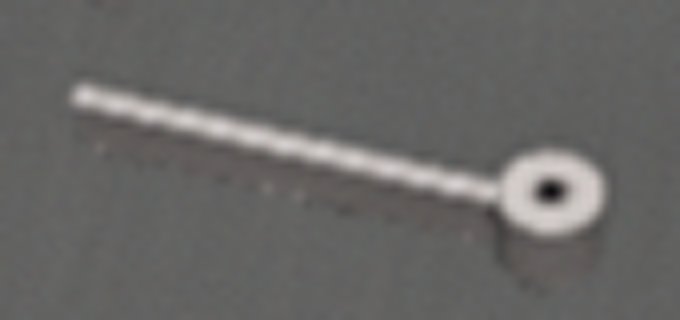

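View pics/sideR.png

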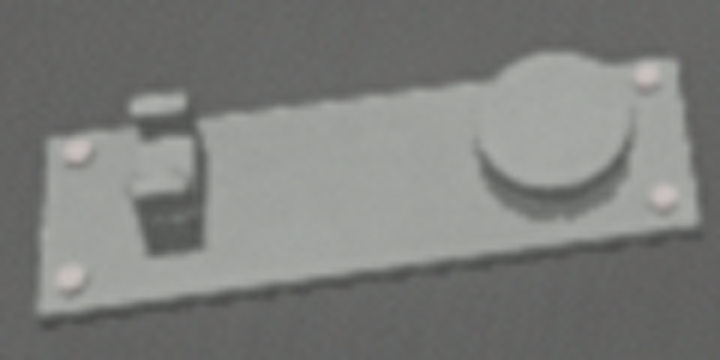

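```bash
cat >> h.py <<'E'
from scipy.spatial.transform import Rotation as Ro
def go(x,y,z,bardir_deg):
    s=ctrl.read_state();R=Ro.from_euler("xyz",s["tool_rot"]).as_matrix();p=np.array(s["tcp_pos"])
    best=None
    for k in(0,180):
        a=np.radians(bardir_deg+90+k);X=np.array([0,0,-1.]);Y=np.array([np.cos(a),np.sin(a),0]);T=np.column_stack([X,Y,np.cross(X,Y)])
        w=Ro.from_matrix(R.T@T).as_rotvec(degrees=True)
        if best is None or np.linalg.norm(w)<np.linalg.norm(best):best=w
    d=R.T@(np.array([x,y,z])-p)/1000
    print("t",round(s["time"],2),"tcp",p.round(1),"gap",round(s["finger_gap"],1),"F",np.round(s["wrist_force"],1),"j",np.round(s["joints"],2))
    print("turn",best.round(2),"shift",d.round(4))
E
python3 -c "
from h import *
go(501.5,-15.5,150,-9.4)"
```

```text
t 0.1 tcp [ 276.7 -560.1  238.4] gap 91.5 F [ 0.1 -0.4 -0.5] j [-1.21  0.49  1.35  0.    1.3  -0.1 ]
turn [3.569e+01 1.000e-02 6.000e-02] shift [ 0.0889 -0.3886 -0.4427]
```

Emit:
carry_out([
  {"wx": 3,"x": 0,"y": -0.02,"z": -0.023},
  {"wx": 6,"x": 0,"y": -0.043,"z": -0.049},
  {"wx": 9,"x": 0,"y": -0.066,"z": -0.075},
  {"wx": 12,"x": 0,"y": -0.09,"z": -0.102},
  {"wx": 15,"x": 0,"y": -0.113,"z": -0.129},
  {"wx": 18,"x": 0,"y": -0.136,"z": -0.155},
  {"wx": 21,"x": 0,"y": -0.16,"z": -0.182},
  {"wx": 24,"x": 0,"y": -0.183,"z": -0.208},
])

```text
invalid input
```

```bash
python3 -c "
from h import *
go(501.5,-15.5,150,-9.4)"
```

```text
t 0.1 tcp [ 276.7 -560.1  238.4] gap 91.5 F [ 0.1 -0.4 -0.5] j [-1.21  0.49  1.35  0.    1.3  -0.1 ]
turn [3.569e+01 1.000e-02 6.000e-02] shift [ 0.0889 -0.3886 -0.4427]
```

Probably every field has to be present in each row.

Emit:
carry_out([
  {"wx": 3,"wy": 0,"wz": 0,"x": 0,"y": -0.02,"z": -0.023,"claw": 0.09},
  {"wx": 6,"wy": 0,"wz": 0,"x": 0,"y": -0.043,"z": -0.049,"claw": 0.09},
  {"wx": 9,"wy": 0,"wz": 0,"x": 0,"y": -0.066,"z": -0.075,"claw": 0.09},
  {"wx": 12,"wy": 0,"wz": 0,"x": 0,"y": -0.09,"z": -0.102,"claw": 0.09},
  {"wx": 15,"wy": 0,"wz": 0,"x": 0,"y": -0.113,"z": -0.129,"claw": 0.09},
  {"wx": 18,"wy": 0,"wz": 0,"x": 0,"y": -0.136,"z": -0.155,"claw": 0.09},
  {"wx": 21,"wy": 0,"wz": 0,"x": 0,"y": -0.16,"z": -0.182,"claw": 0.09},
  {"wx": 24,"wy": 0,"wz": 0,"x": 0,"y": -0.183,"z": -0.208,"claw": 0.09},
])

```text
time: 0.77
tcp_pos: [382.3, -302.0, 238.5]
tool_rot: [-1.168, 1.569, 2.01]
wrist_force: [1.3, 0.1, 0.2]
finger_gap: 89.8
```

```bash
python3 -c "
from h import *
go(501.5,-15.5,150,-9.4)"
```

```text
t 0.77 tcp [ 382.3 -302.   238.5] gap 89.8 F [1.3 0.1 0.2] j [-0.79  0.3   1.68  0.    1.17  0.74]
turn [11.53  0.04  0.08] shift [ 0.0888 -0.2818 -0.1298]
```

Emit:
carry_out([
  {"wx": 2,"wy": 0,"wz": 0,"x": 0.01,"y": -0.035,"z": -0.016,"claw": 0.09},
  {"wx": 4,"wy": 0,"wz": 0,"x": 0.02,"y": -0.07,"z": -0.032,"claw": 0.09},
  {"wx": 6,"wy": 0,"wz": 0,"x": 0.03,"y": -0.105,"z": -0.048,"claw": 0.09},
  {"wx": 8,"wy": 0,"wz": 0,"x": 0.04,"y": -0.14,"z": -0.064,"claw": 0.09},
  {"wx": 9,"wy": 0,"wz": 0,"x": 0.05,"y": -0.175,"z": -0.081,"claw": 0.09},
  {"wx": 10,"wy": 0,"wz": 0,"x": 0.06,"y": -0.21,"z": -0.097,"claw": 0.09},
  {"wx": 11,"wy": 0,"wz": 0,"x": 0.07,"y": -0.24,"z": -0.11,"claw": 0.09},
  {"wx": 11.5,"wy": 0,"wz": 0,"x": 0.08,"y": -0.265,"z": -0.122,"claw": 0.09},
])

```text
time: 1.43
tcp_pos: [494.6, -30.2, 158.2]
tool_rot: [-0.874, 1.569, 2.104]
wrist_force: [0.0, -0.4, 0.0]
finger_gap: 89.7
```

```bash
python3 -c "
from h import *
go(501.5,-15.5,150,-9.4)"
```

```text
t 1.43 tcp [494.6 -30.2 158.2] gap 89.7 F [ 0.  -0.4  0. ] j [-0.18  0.42  1.76  0.    0.97  1.55]
turn [0.02 0.07 0.08] shift [ 0.0082 -0.0156 -0.0044]
```

Emit:
carry_out([
  {"wx": 0,"wy": 0,"wz": 0,"x": 0.005,"y": -0.01,"z": -0.003,"claw": 0.09},
  {"wx": 0,"wy": 0,"wz": 0,"x": 0.008,"y": -0.0156,"z": -0.0044,"claw": 0.09},
  {"wx": 0,"wy": 0,"wz": 0,"x": 0.008,"y": -0.0156,"z": -0.0044,"claw": 0.09},
  {"wx": 0,"wy": 0,"wz": 0,"x": 0.008,"y": -0.0156,"z": -0.0044,"claw": 0.09},
])

```text
time: 1.77
tcp_pos: [501.2, -16.0, 150.2]
tool_rot: [-0.647, 1.569, 2.331]
wrist_force: [0.2, -0.0, 0.0]
finger_gap: 89.8
```

```bash
python3 - <<'E'
from h import *
go(501.5,-15.5,31,-9.4)
c=ctrl.calibration("wrist");p,d=ctrl.capture("wrist");np.savez("w1.npz",p=p,d=d)
cv2.imwrite("pics/w1.png",cv2.cvtColor(p,cv2.COLOR_RGB2BGR))
for n,X in (("boss",[446.2,-6.4,36]),("end",[643.2,-39,28]),("bal",[501.5,-15.5,28])):print(n,proj(c,X))
print(c)
E
```

```text
t 1.77 tcp [501.2 -16.  150.2] gap 89.8 F [ 0.2 -0.   0. ] j [-0.15  0.44  1.75  0.    0.95  1.58]
turn [0.04 0.09 0.07] shift [ 0.1192 -0.0004 -0.0004]
boss [309.10590788 260.30547436]
end [309.03375822  22.39068254]
bal [309.07647889 200.35150983]
{'fx': 310.3010911107027, 'fy': 310.3010911107027, 'cx': 311.3325187951742, 'cy': 198.9661623879627, 'R': array([[-1.61763306e-01, -9.86829586e-01,  1.21652490e-05],
       [-9.44777272e-01,  1.54873558e-01,  2.88808045e-01],
       [-2.85006207e-01,  4.67070507e-02, -9.57387024e-01]]), 't': array([ 63.78555072, 469.37396743, 451.3983434 ])}
```

View pics/w1.png

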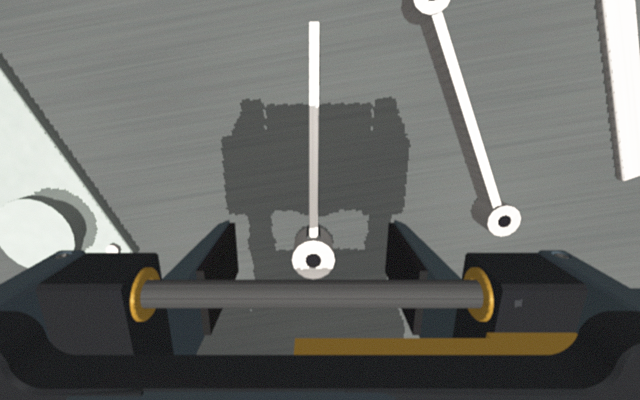

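The wrist view shows the boss at (313,260) and the bar running up to (313,22). Both lie parallel to the jaws, about 2 mm right of the midline, and the tie link is clear. I'll descend with a 2 mm correction.

Emit:
carry_out([
  {"wx": 0,"wy": 0,"wz": 0,"x": 0.02,"y": 0.001,"z": 0,"claw": 0.07},
  {"wx": 0,"wy": 0,"wz": 0,"x": 0.045,"y": 0.002,"z": 0,"claw": 0.06},
  {"wx": 0,"wy": 0,"wz": 0,"x": 0.07,"y": 0.002,"z": 0,"claw": 0.06},
  {"wx": 0,"wy": 0,"wz": 0,"x": 0.09,"y": 0.002,"z": 0,"claw": 0.06},
  {"wx": 0,"wy": 0,"wz": 0,"x": 0.105,"y": 0.002,"z": 0,"claw": 0.06},
  {"wx": 0,"wy": 0,"wz": 0,"x": 0.114,"y": 0.002,"z": 0,"claw": 0.06},
  {"wx": 0,"wy": 0,"wz": 0,"x": 0.119,"y": 0.002,"z": 0,"claw": 0.06},
  {"wx": 0,"wy": 0,"wz": 0,"x": 0.119,"y": 0.002,"z": 0,"claw": 0.06},
])

```text
time: 2.48
tcp_pos: [500.7, -18.7, 31.2]
tool_rot: [-0.631, 1.569, 2.346]
wrist_force: [0.2, 1.0, 0.6]
finger_gap: 59.9
```

```bash
python3 - <<'E'
from h import *
go(501.5,-15.5,31,-9.4)
c=ctrl.calibration("wrist");p,d=ctrl.capture("wrist");np.savez("w2.npz",p=p,d=d)
cv2.imwrite("pics/w2.png",cv2.cvtColor(p,cv2.COLOR_RGB2BGR))
E
```

```text
t 2.48 tcp [500.7 -18.7  31.2] gap 59.9 F [0.2 1.  0.6] j [-0.16  0.64  1.84  0.    0.66  1.58]
turn [-0.06  0.09  0.07] shift [ 0.0002 -0.0033 -0.0003]
```

View pics/w2.png

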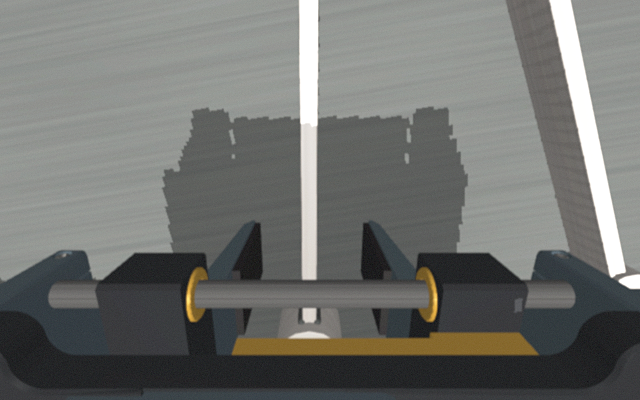

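The bar sits at column 309, between fingers whose midline is about 312. Closing.

Emit:
carry_out([
  {"wx": 0,"wy": 0,"wz": 0,"x": 0,"y": -0.001,"z": 0,"claw": 0.04},
  {"wx": 0,"wy": 0,"wz": 0,"x": 0,"y": -0.001,"z": 0,"claw": 0.02},
  {"wx": 0,"wy": 0,"wz": 0,"x": 0,"y": -0.001,"z": 0,"claw": 0.012},
  {"wx": 0,"wy": 0,"wz": 0,"x": 0,"y": -0.001,"z": 0,"claw": 0.004},
  {"wx": 0,"wy": 0,"wz": 0,"x": 0,"y": -0.001,"z": 0,"claw": 0},
  {"wx": 0,"wy": 0,"wz": 0,"x": 0,"y": -0.001,"z": 0,"claw": 0},
  {"wx": 0,"wy": 0,"wz": 0,"x": 0,"y": -0.001,"z": 0,"claw": 0},
  {"wx": 0,"wy": 0,"wz": 0,"x": 0,"y": -0.001,"z": 0,"claw": 0},
], force=45)

```text
time: 3.2
tcp_pos: [501.1, -17.6, 31.8]
tool_rot: [-0.857, 1.569, 2.12]
wrist_force: [-0.9, 0.2, 0.6]
finger_gap: 9.3
```

```bash
python3 - <<'E'
from h import *
go(501.5,-15.5,31,-9.4)
E
```

```text
t 3.2 tcp [501.1 -17.6  31.8] gap 9.3 F [-0.9  0.2  0.6] j [-0.16  0.64  1.84  0.    0.66  1.58]
turn [-0.04  0.06  0.07] shift [ 0.0008 -0.0021 -0.0001]
```

Emit:
carry_out([
  {"wx": 0,"wy": 0,"wz": 0,"x": 0,"y": 0,"z": 0,"claw": 0},
  {"wx": 0,"wy": 0,"wz": 0,"x": 0,"y": 0,"z": 0,"claw": 0},
  {"wx": 0,"wy": 0,"wz": 0,"x": -0.002,"y": 0,"z": 0,"claw": 0},
  {"wx": 0,"wy": 0,"wz": 0,"x": -0.005,"y": 0,"z": 0,"claw": 0},
  {"wx": 0,"wy": 0,"wz": 0,"x": -0.01,"y": 0,"z": 0,"claw": 0},
  {"wx": 0,"wy": 0,"wz": 0,"x": -0.014,"y": 0,"z": 0,"claw": 0},
  {"wx": 0,"wy": 0,"wz": 0,"x": -0.016,"y": 0,"z": 0,"claw": 0},
  {"wx": 0,"wy": 0,"wz": 0,"x": -0.016,"y": 0,"z": 0,"claw": 0},
])

```text
time: 3.87
tcp_pos: [501.4, -17.7, 48.4]
tool_rot: [-1.546, 1.57, 1.431]
wrist_force: [0.2, 0.4, -8.4]
finger_gap: 7.5
```

```bash
python3 - <<'E'
from h import *
go(501.5,-15.5,31,-9.4);print(ctrl.read_state()["ft_torque"])
for n in("side","wrist"):
    p,d=ctrl.capture(n);np.savez(n+"3.npz",p=p,d=d);b=cv2.cvtColor(p,cv2.COLOR_RGB2BGR)
    if n=="side": b=cv2.resize(b[130:250,210:370],None,fx=5,fy=5,interpolation=cv2.INTER_CUBIC)
    cv2.imwrite(f"pics/{n}3.png",b)
E
```

```text
t 3.87 tcp [501.4 -17.7  48.4] gap 7.5 F [ 0.2  0.4 -8.4] j [-0.16  0.61  1.83  0.    0.7   1.58]
turn [-0.04  0.    0.07] shift [ 0.0174 -0.0021  0.0002]
[ 0.07934022  0.01229054 -0.01734389]
```

View pics/side3.png

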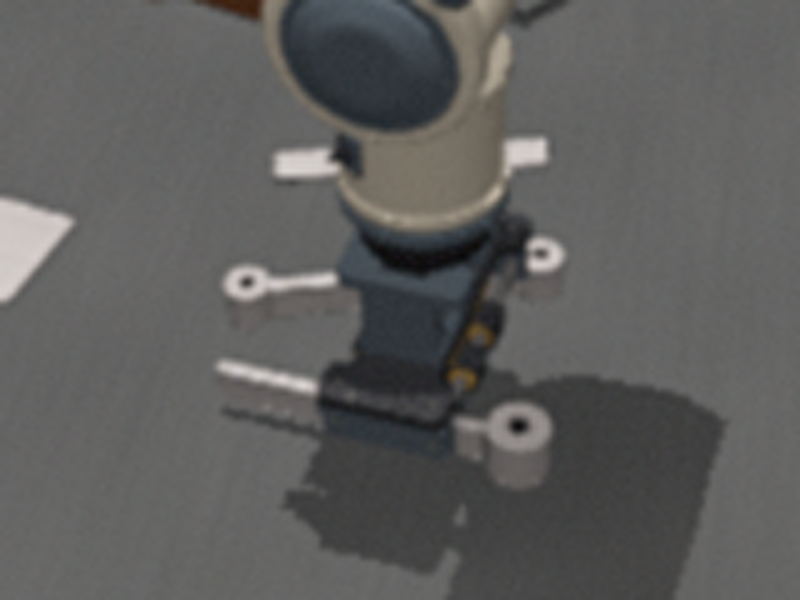

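View pics/wrist3.png

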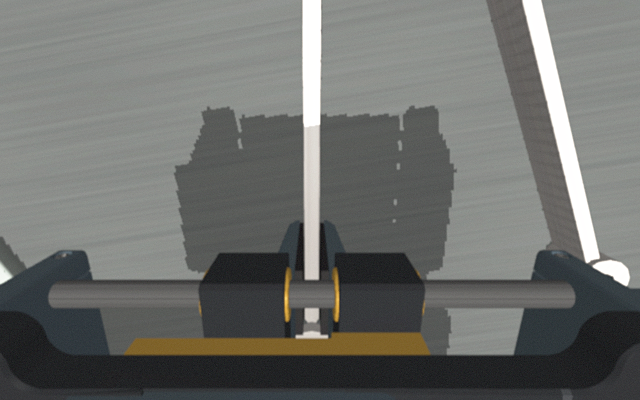

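```bash
python3 - <<'E'
from h import *
c=ctrl.calibration("side")
for z in(12,17,22):print(z,proj(c,[446.2,-7,36+z]),proj(c,[642.5,-40,28+z]))
E
```

```text
12 [313.52191913 216.78174016] [253.92735836 204.41264409]
17 [313.52976097 215.69704125] [253.76902919 203.333367  ]
22 [313.53764828 214.60605529] [253.60981613 202.24806474]
```

The side view has the boss at (313.5,215.0) and the bar end at (253.8,203.4), both matching a level lift of about 16 mm. I'll lift on.

Emit:
carry_out([
  {"wx": 0,"wy": 0,"wz": 0,"x": -0.006,"y": 0,"z": 0,"claw": 0},
  {"wx": 0,"wy": 0,"wz": 0,"x": -0.018,"y": 0,"z": 0,"claw": 0},
  {"wx": 0,"wy": 0,"wz": 0,"x": -0.034,"y": 0,"z": 0,"claw": 0},
  {"wx": 0,"wy": 0,"wz": 0,"x": -0.05,"y": 0,"z": 0,"claw": 0},
  {"wx": 0,"wy": 0,"wz": 0,"x": -0.066,"y": 0,"z": 0,"claw": 0},
  {"wx": 0,"wy": 0,"wz": 0,"x": -0.08,"y": 0,"z": 0,"claw": 0},
  {"wx": 0,"wy": 0,"wz": 0,"x": -0.088,"y": 0,"z": 0,"claw": 0},
  {"wx": 0,"wy": 0,"wz": 0,"x": -0.092,"y": 0,"z": 0,"claw": 0},
])

```text
time: 4.63
tcp_pos: [501.5, -17.8, 141.0]
tool_rot: [-2.091, 1.569, 0.886]
wrist_force: [0.9, -0.4, -8.1]
finger_gap: 7.6
```

```bash
python3 - <<'E'
from h import *
go(566.9,248.2,142,16.7)
E
```

```text
t 4.63 tcp [501.5 -17.8 141. ] gap 7.6 F [ 0.9 -0.4 -8.1] j [-0.16  0.45  1.76  0.    0.93  1.58]
turn [-26.14  -0.05   0.06] shift [-0.0006 -0.2731 -0.0209]
```

Emit:
carry_out([
  {"wx": -0.5,"wy": 0,"wz": 0,"x": 0,"y": -0.005,"z": 0,"claw": 0},
  {"wx": -1.5,"wy": 0,"wz": 0,"x": 0,"y": -0.016,"z": -0.001,"claw": 0},
  {"wx": -3,"wy": 0,"wz": 0,"x": 0,"y": -0.032,"z": -0.002,"claw": 0},
  {"wx": -5,"wy": 0,"wz": 0,"x": 0,"y": -0.05,"z": -0.004,"claw": 0},
  {"wx": -7,"wy": 0,"wz": 0,"x": 0,"y": -0.07,"z": -0.005,"claw": 0},
  {"wx": -9,"wy": 0,"wz": 0,"x": 0,"y": -0.09,"z": -0.007,"claw": 0},
  {"wx": -11,"wy": 0,"wz": 0,"x": 0,"y": -0.11,"z": -0.008,"claw": 0},
  {"wx": -13,"wy": 0,"wz": 0,"x": 0,"y": -0.13,"z": -0.01,"claw": 0},
])

```text
time: 5.3
tcp_pos: [532.1, 110.8, 140.1]
tool_rot: [-0.878, 1.569, 2.329]
wrist_force: [0.2, -0.6, -7.8]
finger_gap: 7.7
```

```bash
python3 - <<'E'
from h import *
go(566.9,248.2,142,16.7)
E
```

```text
t 5.3 tcp [532.1 110.8 140.1] gap 7.7 F [ 0.2 -0.6 -7.8] j [0.09 0.5  1.66 0.   0.98 1.6 ]
turn [-12.96   0.05   0.07] shift [-0.0018 -0.1349 -0.0437]
```

Emit:
carry_out([
  {"wx": -2,"wy": 0,"wz": 0,"x": 0,"y": -0.02,"z": -0.0065,"claw": 0},
  {"wx": -4,"wy": 0,"wz": 0,"x": 0,"y": -0.041,"z": -0.013,"claw": 0},
  {"wx": -6,"wy": 0,"wz": 0,"x": -0.001,"y": -0.062,"z": -0.02,"claw": 0},
  {"wx": -8,"wy": 0,"wz": 0,"x": -0.001,"y": -0.083,"z": -0.027,"claw": 0},
  {"wx": -10,"wy": 0,"wz": 0,"x": -0.002,"y": -0.103,"z": -0.033,"claw": 0},
  {"wx": -11.5,"wy": 0,"wz": 0,"x": -0.002,"y": -0.119,"z": -0.039,"claw": 0},
  {"wx": -12.5,"wy": 0,"wz": 0,"x": -0.002,"y": -0.13,"z": -0.042,"claw": 0},
  {"wx": -13,"wy": 0,"wz": 0,"x": -0.002,"y": -0.135,"z": -0.0437,"claw": 0},
])

```text
time: 5.97
tcp_pos: [566.4, 250.3, 141.2]
tool_rot: [-0.703, 1.568, 2.734]
wrist_force: [0.1, -0.9, -8.4]
finger_gap: 7.8
```

Emit:
carry_out([
  {"wx": 0,"wy": 0,"wz": 0,"x": 0,"y": 0,"z": 0,"claw": 0},
  {"wx": 0,"wy": 0,"wz": 0,"x": 0,"y": 0,"z": 0,"claw": 0},
])

```text
time: 6.13
tcp_pos: [565.7, 250.3, 140.5]
tool_rot: [-0.419, 1.567, 3.018]
wrist_force: [-0.4, 0.0, -8.8]
finger_gap: 7.9
```

```bash
python3 - <<'E'
from h import *
go(566.9,248.2,78,16.7)
for n in("side","top","wrist"):
    p,d=ctrl.capture(n);np.savez(n+"4.npz",p=p,d=d);b=cv2.cvtColor(p,cv2.COLOR_RGB2BGR)
    if n=="side": b=cv2.resize(b[230:330,180:310],None,fx=6,fy=6,interpolation=cv2.INTER_CUBIC)
    if n=="top": b=cv2.resize(b[60:210,130:280],None,fx=4,fy=4,interpolation=cv2.INTER_CUBIC)
    cv2.imwrite(f"pics/{n}4.png",b)
c=ctrl.calibration("wrist")
print(proj(c,[513.3,232.1,42]),proj(c,[513.3+170*np.cos(np.radians(16.7)),232.1+170*np.sin(np.radians(16.7)),42]))
E
```

```text
t 6.13 tcp [565.7 250.3 140.5] gap 7.9 F [-0.4  0.  -8.8] j [0.32 0.59 1.47 0.   1.09 1.59]
turn [0.22 0.19 0.09] shift [ 0.0624  0.0024 -0.0007]
[310.90918112 267.30952236] [311.61913648  58.31017027]
```

View pics/side4.png

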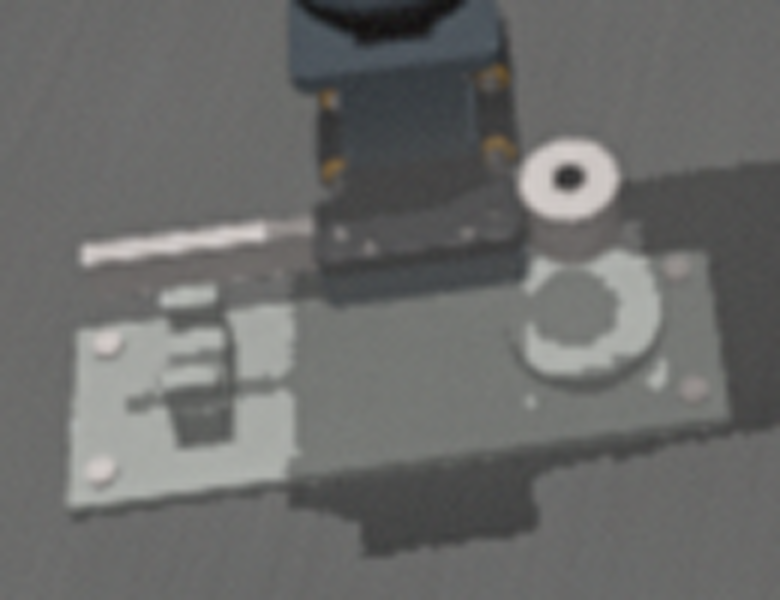

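View pics/top4.png

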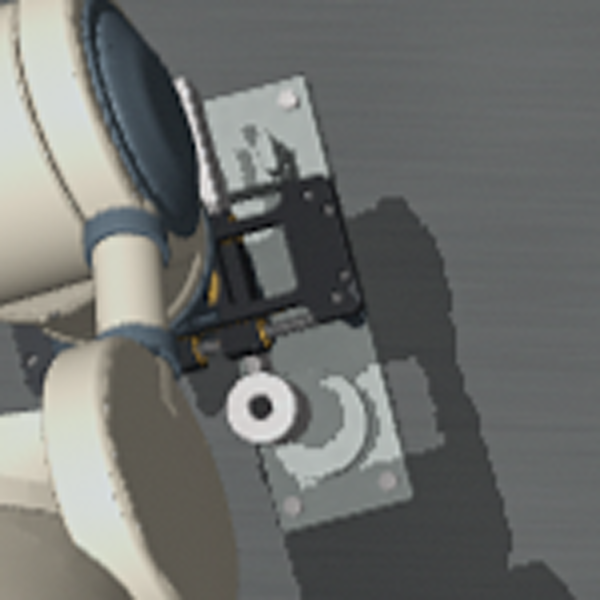

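View pics/wrist4.png

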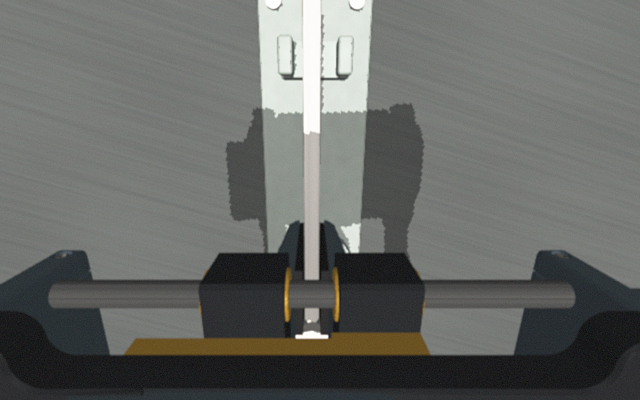

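```bash
python3 - <<'E'
from h import *
t=ctrl.calibration("top");s=ctrl.calibration("side")
B=ray(t,130+261.5/4-.5,60+406/4-.5,144);print(B)
for h in(104,109,114):print(h,proj(s,[*B[:2],36+h]), "obs",180+568/6,230+178/6)
a=np.radians(16.7)
for h in(104,109,114):print(proj(s,[B[0]+199*np.cos(a),B[1]+199*np.sin(a),28+h]),"obs",180+82/6,230+248/6)
E
```

```text
[513.49288605 234.67463659 144.        ]
104 [274.13526309 261.20741736] obs 274.6666666666667 259.6666666666667
109 [274.00502337 260.03211151] obs 274.6666666666667 259.6666666666667
114 [273.87385529 258.84842797] obs 274.6666666666667 259.6666666666667
[193.55854278 273.3696003 ] obs 193.66666666666666 271.3333333333333
[193.13493613 272.21789016] obs 193.66666666666666 271.3333333333333
[192.70825751 271.05782791] obs 193.66666666666666 271.3333333333333
```

All three views agree: the bar is level, the boss sits about 2.6 mm to the +y side of the pad centre, and the bar is between the prongs. I'll lower it with a 3 mm correction.

Emit:
carry_out([
  {"wx": 0.1,"wy": 0.1,"wz": 0,"x": 0.005,"y": 0.001,"z": 0,"claw": 0},
  {"wx": 0.2,"wy": 0.2,"wz": 0,"x": 0.014,"y": 0.002,"z": -0.0005,"claw": 0},
  {"wx": 0.2,"wy": 0.2,"wz": 0,"x": 0.025,"y": 0.0028,"z": -0.0005,"claw": 0},
  {"wx": 0.2,"wy": 0.2,"wz": 0,"x": 0.036,"y": 0.0028,"z": -0.0005,"claw": 0},
  {"wx": 0.2,"wy": 0.2,"wz": 0,"x": 0.046,"y": 0.0028,"z": -0.0005,"claw": 0},
  {"wx": 0.2,"wy": 0.2,"wz": 0,"x": 0.053,"y": 0.0028,"z": -0.0005,"claw": 0},
  {"wx": 0.2,"wy": 0.2,"wz": 0,"x": 0.057,"y": 0.0028,"z": -0.0005,"claw": 0},
  {"wx": 0.2,"wy": 0.2,"wz": 0,"x": 0.058,"y": 0.0028,"z": -0.0005,"claw": 0},
])

```text
time: 6.95
tcp_pos: [566.8, 246.9, 81.9]
tool_rot: [-1.211, 1.569, 2.221]
wrist_force: [-0.2, 0.1, -7.3]
finger_gap: 7.8
```

```bash
python3 - <<'E'
from h import *
go(566.9,248.2,74,16.7)
for n in("side","wrist"):
    p,d=ctrl.capture(n);b=cv2.cvtColor(p,cv2.COLOR_RGB2BGR)
    if n=="side": b=cv2.resize(b[230:330,180:310],None,fx=6,fy=6,interpolation=cv2.INTER_CUBIC)
    cv2.imwrite(f"pics/{n}5.png",b)
E
```

```text
t 6.95 tcp [566.8 246.9  81.9] gap 7.8 F [-0.2  0.1 -7.3] j [0.31 0.66 1.52 0.   0.96 1.59]
turn [-0.05  0.03  0.08] shift [ 0.0079 -0.0012 -0.0004]
```

View pics/side5.png

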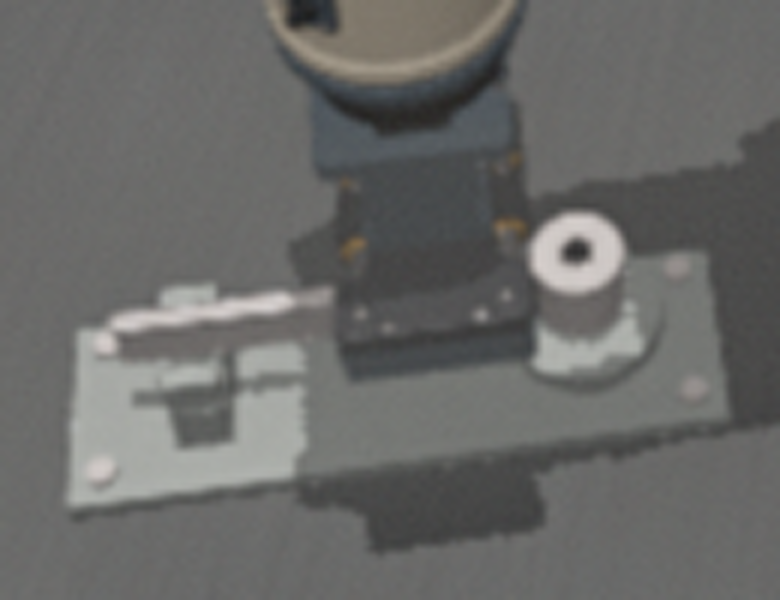

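View pics/wrist5.png

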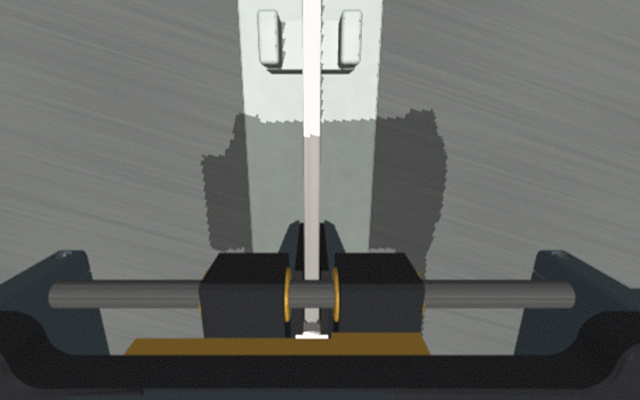

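The bar now sits centred between the prongs (258–362, bar at 311) and the boss is over the pad. I'll lower the last 8 mm slowly.

Emit:
carry_out([
  {"wx": 0,"wy": 0,"wz": 0,"x": 0.001,"y": 0,"z": 0,"claw": 0},
  {"wx": 0,"wy": 0,"wz": 0,"x": 0.002,"y": 0,"z": 0,"claw": 0},
  {"wx": 0,"wy": 0,"wz": 0,"x": 0.003,"y": 0,"z": 0,"claw": 0},
  {"wx": 0,"wy": 0,"wz": 0,"x": 0.004,"y": 0,"z": 0,"claw": 0},
  {"wx": 0,"wy": 0,"wz": 0,"x": 0.005,"y": 0,"z": 0,"claw": 0},
  {"wx": 0,"wy": 0,"wz": 0,"x": 0.005,"y": 0,"z": 0,"claw": 0},
])

```text
time: 7.55
tcp_pos: [567.3, 247.1, 77.8]
tool_rot: [-2.066, 1.569, 1.366]
wrist_force: [-0.2, -0.6, -8.1]
finger_gap: 7.7
```

```bash
python3 - <<'E'
from h import *
go(566.9,248.2,74,16.7);print(ctrl.read_state()["ft_torque"])
E
```

```text
t 7.55 tcp [567.3 247.1  77.8] gap 7.7 F [-0.2 -0.6 -8.1] j [0.31 0.67 1.52 0.   0.95 1.59]
turn [-0.05 -0.04  0.08] shift [ 0.0038 -0.0012  0.    ]
[0.01639418 0.0301147  0.00383115]
```

Emit:
carry_out([
  {"wx": 0,"wy": 0,"wz": 0,"x": 0.001,"y": 0,"z": 0,"claw": 0},
  {"wx": 0,"wy": 0,"wz": 0,"x": 0.002,"y": 0,"z": 0,"claw": 0},
  {"wx": 0,"wy": 0,"wz": 0,"x": 0.0025,"y": 0,"z": 0,"claw": 0},
  {"wx": 0,"wy": 0,"wz": 0,"x": 0.003,"y": 0,"z": 0,"claw": 0},
  {"wx": 0,"wy": 0,"wz": 0,"x": 0.003,"y": 0,"z": 0,"claw": 0},
])

```text
time: 7.97
tcp_pos: [567.2, 247.0, 74.7]
tool_rot: [-1.925, 1.569, 1.507]
wrist_force: [0.2, 0.0, -8.0]
finger_gap: 7.6
```

```bash
python3 - <<'E'
from h import *
go(566.9,248.2,74,16.7);print(ctrl.read_state()["ft_torque"])
E
```

```text
t 7.97 tcp [567.2 247.   74.7] gap 7.6 F [ 0.2  0.  -8. ] j [0.31 0.67 1.52 0.   0.95 1.59]
turn [-0.05 -0.03  0.08] shift [ 0.0007 -0.0012 -0.0001]
[ 0.03449115  0.03322876 -0.00236937]
```

No contact yet. I'll keep going in small steps.

Emit:
carry_out([
  {"wx": 0,"wy": 0,"wz": 0,"x": 0.0007,"y": 0,"z": 0,"claw": 0},
  {"wx": 0,"wy": 0,"wz": 0,"x": 0.0014,"y": 0,"z": 0,"claw": 0},
  {"wx": 0,"wy": 0,"wz": 0,"x": 0.002,"y": 0,"z": 0,"claw": 0},
  {"wx": 0,"wy": 0,"wz": 0,"x": 0.002,"y": 0,"z": 0,"claw": 0},
])

```text
time: 8.3
tcp_pos: [567.3, 247.1, 73.8]
tool_rot: [-2.311, 1.569, 1.122]
wrist_force: [-5.5, -2.0, 12.6]
finger_gap: 7.5
```

```bash
python3 - <<'E'
from h import *
go(566.9,248.2,74,16.7);print(ctrl.read_state()["ft_torque"])
E
```

```text
t 8.3 tcp [567.3 247.1  73.8] gap 7.5 F [-5.5 -2.  12.6] j [0.31 0.68 1.52 0.   0.94 1.59]
turn [-0.05 -0.07  0.08] shift [-0.0002 -0.0012  0.0001]
[-0.49323853  1.20761587 -0.02637602]
```

The force went from -8 to +12.6 N at the expected height, so it is seated. I'll check before letting go.

```bash
python3 - <<'E'
from h import *
for n in("side","top"):
    p,d=ctrl.capture(n);b=cv2.cvtColor(p,cv2.COLOR_RGB2BGR)
    if n=="side": b=cv2.resize(b[230:330,180:310],None,fx=6,fy=6,interpolation=cv2.INTER_CUBIC)
    else: b=cv2.resize(b[60:210,130:280],None,fx=4,fy=4,interpolation=cv2.INTER_CUBIC)
    cv2.imwrite(f"pics/{n}6.png",b)
E
```

```text
(no output)
```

View pics/side6.png

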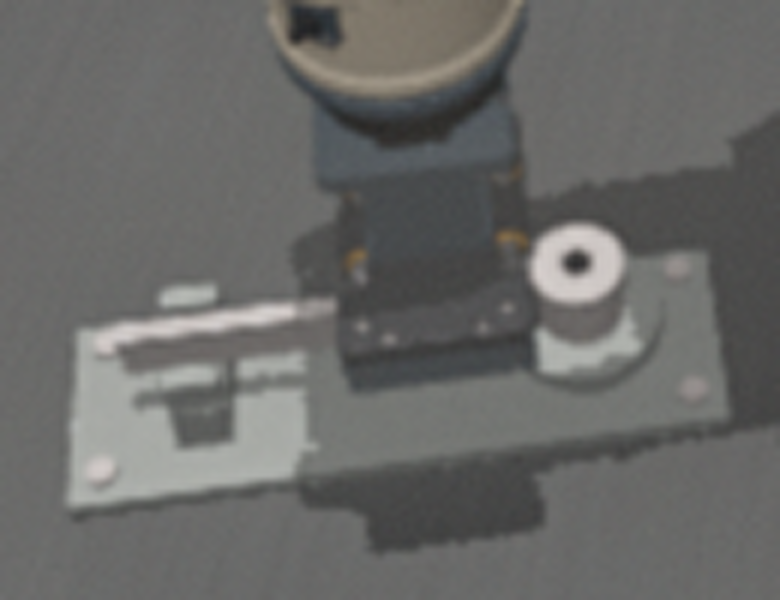

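View pics/top6.png

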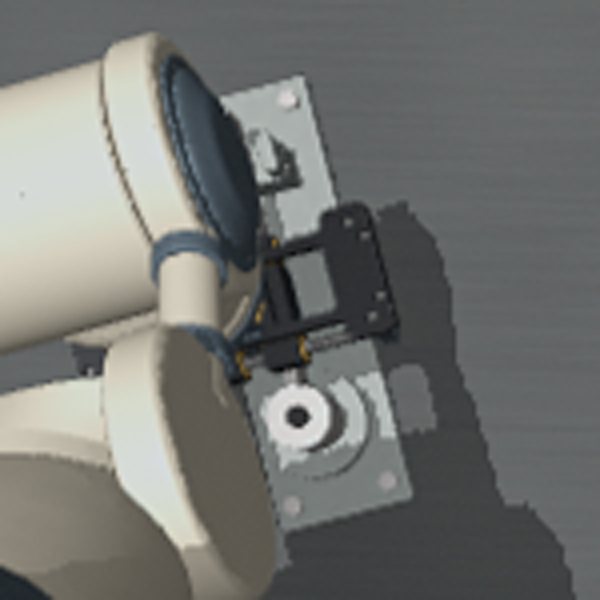

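```bash
python3 - <<'E'
from h import *
t=ctrl.calibration("top");s=ctrl.calibration("side")
B=ray(t,130+298.5/4-.5,60+417.5/4-.5,78);print(B, "pad 513.3,232.1")
a=np.radians(16.7)
print(proj(s,[*B[:2],78]),"obs",180+577/6,230+263/6); print(proj(s,[B[0]+199*np.cos(a),B[1]+199*np.sin(a),70]),"obs",180+97/6,230+340/6)
E
```

```text
[513.46774064 232.09306977  78.        ] pad 513.3,232.1
[275.88369672 274.2875468 ] obs 276.1666666666667 273.8333333333333
[198.91425307 286.12518307] obs 196.16666666666666 286.6666666666667
```

The boss is within 1 mm of the pad centre by my measurement, and the arm is level. I'll ease the grip and open gradually.

Emit:
carry_out([
  {"wx": 0,"wy": 0,"wz": 0,"x": 0,"y": 0,"z": 0,"claw": 0.004},
  {"wx": 0,"wy": 0,"wz": 0,"x": 0,"y": 0,"z": 0,"claw": 0.009},
  {"wx": 0,"wy": 0,"wz": 0,"x": 0,"y": 0,"z": 0,"claw": 0.014},
  {"wx": 0,"wy": 0,"wz": 0,"x": 0,"y": 0,"z": 0,"claw": 0.02},
  {"wx": 0,"wy": 0,"wz": 0,"x": 0,"y": 0,"z": 0,"claw": 0.03},
  {"wx": 0,"wy": 0,"wz": 0,"x": 0,"y": 0,"z": 0,"claw": 0.04},
  {"wx": 0,"wy": 0,"wz": 0,"x": 0,"y": 0,"z": 0,"claw": 0.05},
  {"wx": 0,"wy": 0,"wz": 0,"x": 0,"y": 0,"z": 0,"claw": 0.05},
], force=5)

```text
time: 9.07
tcp_pos: [567.3, 247.1, 73.7]
tool_rot: [-2.296, 1.569, 1.137]
wrist_force: [-0.3, -0.4, -0.6]
finger_gap: 44.2
```

```bash
python3 - <<'E'
from h import *
go(566.9,248.2,74,16.7)
p,d=ctrl.capture("wrist");cv2.imwrite("pics/w7.png",cv2.cvtColor(p,cv2.COLOR_RGB2BGR))
E
```

```text
t 9.07 tcp [567.3 247.1  73.7] gap 44.2 F [-0.3 -0.4 -0.6] j [0.31 0.68 1.52 0.   0.94 1.59]
turn [-0.05 -0.07  0.08] shift [-0.0003 -0.0012  0.0001]
```

View pics/w7.png

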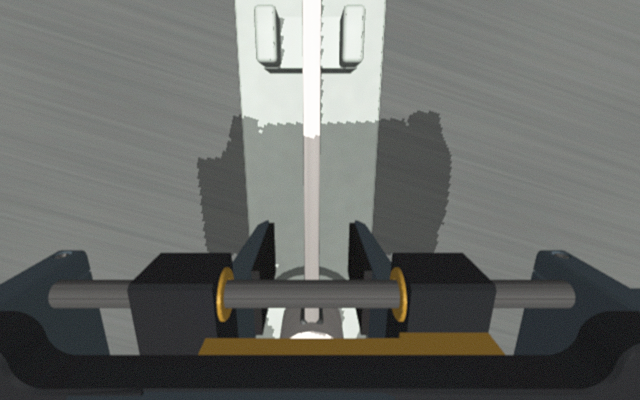

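The fingers have released the bar. It stands upright and centred between the prongs (columns 255–364, bar at 311). Retreating straight up.

Emit:
carry_out([
  {"wx": 0,"wy": 0,"wz": 0,"x": -0.005,"y": 0,"z": 0,"claw": 0.05},
  {"wx": 0,"wy": 0,"wz": 0,"x": -0.015,"y": 0,"z": 0,"claw": 0.05},
  {"wx": 0,"wy": 0,"wz": 0,"x": -0.03,"y": 0,"z": 0,"claw": 0.05},
  {"wx": 0,"wy": 0,"wz": 0,"x": -0.05,"y": 0,"z": 0,"claw": 0.05},
  {"wx": 0,"wy": 0,"wz": 0,"x": -0.075,"y": 0,"z": 0,"claw": 0.05},
  {"wx": 0,"wy": 0,"wz": 0,"x": -0.1,"y": 0,"z": 0,"claw": 0.05},
  {"wx": 0,"wy": 0,"wz": 0,"x": -0.125,"y": 0,"z": 0,"claw": 0.05},
  {"wx": 0,"wy": 0,"wz": 0,"x": -0.14,"y": 0,"z": 0,"claw": 0.05},
])

```text
time: 9.78
tcp_pos: [567.9, 247.1, 217.6]
tool_rot: [-2.849, 1.566, 0.584]
wrist_force: [1.3, 0.2, -0.0]
finger_gap: 50.1
```

Emit:
carry_out([
  {"wx": 0,"wy": 0,"wz": 0,"x": 0,"y": 0,"z": 0,"claw": 0.05},
  {"wx": 0,"wy": 0,"wz": 0,"x": 0,"y": 0,"z": 0,"claw": 0.05},
  {"wx": 0,"wy": 0,"wz": 0,"x": 0,"y": 0,"z": 0,"claw": 0.05},
])

```text
time: 10.03
tcp_pos: [567.6, 247.0, 217.2]
tool_rot: [-2.823, 1.566, 0.609]
wrist_force: [-0.6, 0.7, -0.2]
finger_gap: 50.1
```

```bash
python3 - <<'E'
from h import *
go(566.9,248.2,74,16.7)
s=ctrl.calibration("side");t=ctrl.calibration("top")
for n in("side","wrist"):
    p,d=ctrl.capture(n);b=cv2.cvtColor(p,cv2.COLOR_RGB2BGR)
    if n=="side":
        cv2.imwrite("pics/side8f.png",b); b=cv2.resize(b[230:330,180:310],None,fx=6,fy=6,interpolation=cv2.INTER_CUBIC)
    cv2.imwrite(f"pics/{n}8.png",b)
E
```

```text
t 10.03 tcp [567.6 247.  217.2] gap 50.1 F [-0.6  0.7 -0.2] j [0.31 0.5  1.39 0.   1.24 1.59]
turn [-0.04 -0.25  0.08] shift [ 0.1432 -0.0011  0.0009]
```

View pics/side8.png

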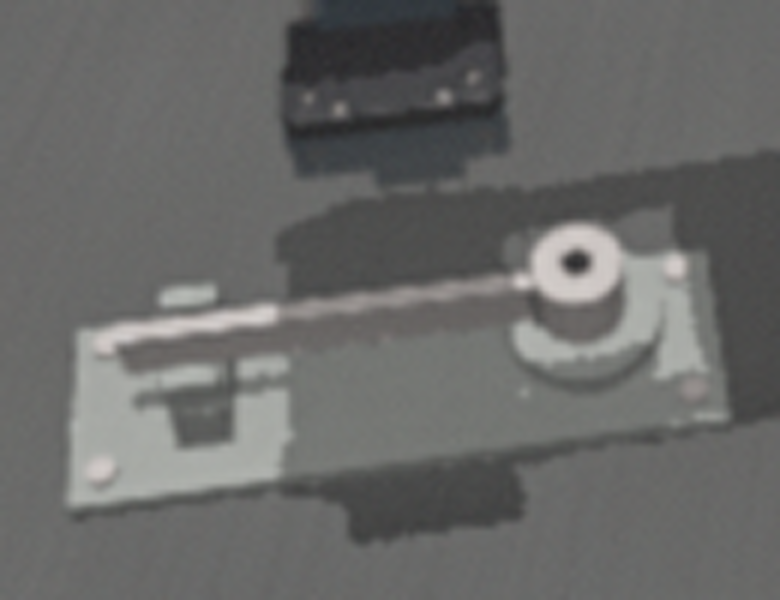

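View pics/wrist8.png

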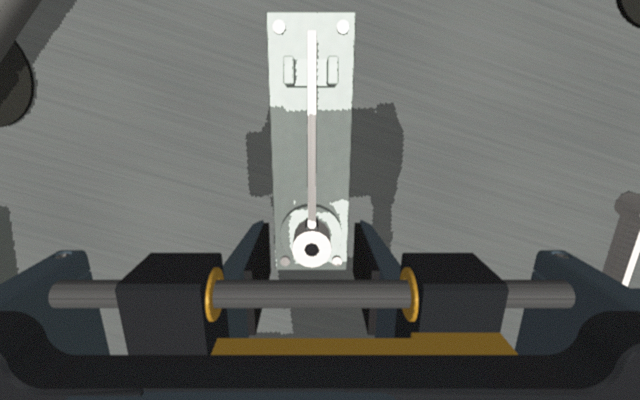

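View pics/side8f.png

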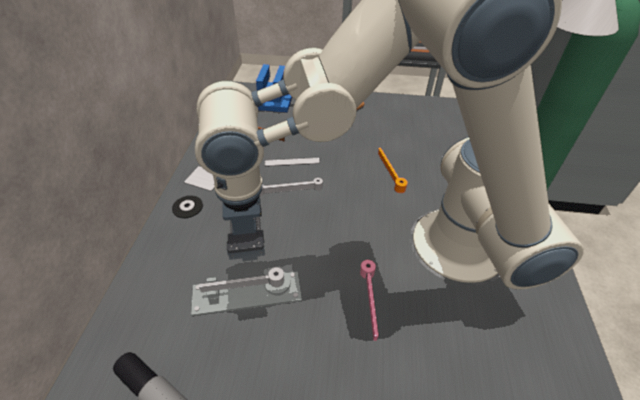

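The views show the lever arm seated on the rest, with the boss at (276,274) on the pad in the side view and the bar between the prongs. The gripper is clear and the other bars look undisturbed, so I'm handing in.

```bash
python3 -c "
from cell import ctrl
print(ctrl.finish_job())"
```

```text
the job is handed in; nothing more can be done
None
```

The lever arm is on the grinding rest, released, and the job was handed in at about 10 s of the 48 s allowed. I gripped it by its bar about 56 mm from the boss centre, its balance point, and carried it level. I lowered it until the wrist force showed contact at the expected height (TCP z 73.8 mm), then let go and backed off straight up.

- **Boss position:** before release, the top view put the boss within about 1 mm of the pad centre.
- **Tilt:** about 0.6° or less in the air. At the last check before release, the side view fitted a level arm within a few mm.
- **Fork:** the last wrist and side pictures show the bar in the fork, centred between the prongs.
- **Release:** the wrist force is near zero and the gripper is about 140 mm clear of the arm.
- **Other bars:** the flat bar and the visible part of the tie link look unmoved in the last side picture. The robot hides the rest of the tie link there, so I did not re-measure either one.
- **Disagreement:** the side-view column of the bar's plain end was 2.7 pixels off my prediction. I put this down to a pale screw head on the rest blending in behind the bar end. The first move call was refused because rows left out some fields; nothing moved.

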